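Swap the photo tube's screw cap for the camera on a stereo microscope

ROBOT

A 6-joint arm with a two-finger parallel gripper is mounted at the origin on the work surface. World frame = base frame: x ahead of the robot, y to its left, z up, the work surface at z = 0. Lengths are in m, angles in rad, forces in N, time in s.
With the tool pointing down it reaches from about 0.375 to 0.9 m from the base axis. Payload 3.1 kg.
Tool frame: the origin (TCP) lies at the very end of the fingers, on their centre line; the grasp point (between the pads) lies 19 mm behind it; z points along the fingers, y is the direction in which the jaws open and shut (so a half turn about z gives the same grasp; the last joint's range is limited). The gripper opens to 85 mm and grips with 20 to 120 N. Pads are 22 mm wide; open, the fingers measure 114 mm over their backs; the gripper's body (76 mm by 85 mm) begins 54 mm behind the grasp point. The pads swing forward as they close: fully open they stand 13 mm farther back than shut.
Start: joints at [1.01, 0.527, 1.433, -0, 1.181, -0.178], TCP at [0.233, 0.58, 0.231] pointing down, gripper open.
Joint ranges: [-3.08, 3.08], [-0.75, 2.2], [0.22, 2.44], [-1.43, 4.57], [0, 2.65], [-2.85, 2.85]. Speed limits (rad/s): [2.79, 2.79, 3.14, 3.14, 3.14, 3.14].

INTERFACE

Orientations are given as a unit quaternion [x, y, z, w].
In Python, from station import manip gives the robot as it stands.
- The arm moves only by the tool send_rows, never from a script. Its argument "motion" is a list of rows, each an object with "gripper": the finger opening in mm, from 0 to 85.4; "travel": the shift along the tool's x, y, z in mm, a list of three; "rotation": the turn, a rotation vector about the tool's x, y, z in degrees, a list of three. In form: [{"gripper": gripper, "travel": [x, y, z], "rotation": [ax, ay, az]}, ...]. A call has 1 to 12 rows; each row shifts and turns the commanded pose from where the row before left it, along the tool's axes as they then stand; what a row does not reach is not made up. A row lasts 1/12 s, in which the tool goes at most 41.7 mm and 7.16 degrees, less where a joint would pass 70% of its speed; a pose out of reach is approached as far as the arm can. A call is refused whole if a number of a shift passes 41.7 or a number of a turn 7.16, either way. A call with a gripper value outside its range is refused whole. The fingers move at their own pace and stop on an object; "newtons" is the grip in N (left out, the last holds). Time passes only in rows, so rows that do not move let the fingers close. It gives the time, the measured TCP pose, the force and the opening at its end, in the units of the state.
- manip.sense(): the state, without advancing time (a new reading comes with each control period).
- manip.snapshot(name): name is "scene" or "top" or "wrist"; returns the picture (384x512x3 uint8, red, green, blue); there is no depth.
- manip.calibration(name): a dict with "fx", "fy", "cx", "cy" (pixels), "k1" (the pictures are not rectified: a ray, as slopes to the right and down, at radius r is drawn at 1 + k1 r^2 times it, then the intrinsics apply), "cam_to_world" (4x4, takes a point from camera to world coordinates). Camera axes: x right, y down, z forward; pixel columns grow to the right and rows downward; lengths in m; the calibration is good to about 2 mm. A picture is of the moment at which its call begins: read the wrist's pose just before it. calibration takes no time and is no camera call; for the wrist camera it gives the pose at the moment of the call.
- manip.sign_off(): hands the job in, once; it reports no verdict.
The state is a dict: "t": time; "q": joint angles; "qd": joint speeds; "tau": joint torques, N m; "tcp_pos": TCP position; "tool_rot": TCP orientation; "force": force on the tool from outside, world axes, zero at the start; "ft_torque": the same for the moment, N m; "finger_gap": opening from 0.0 (shut) to 1.0 (fully open).
Only numpy, scipy, OpenCV 4.12 (cv2) and the standard library are available. Lean on these libraries where they do the work, as an engineer would, in place of code of your own. Each camera call takes 0.05 s, during which the arm holds its last target. There are 200 camera calls.

TASK

Get the stereo microscope ready for taking pictures: unscrew the black cap from the upright photo tube on top of it, without forcing the thread, and set the cap down flat, open side down, in the steel tray. Then take the camera out of the rack and slide its tube upright into the photo tube until its collar rests on the rim. Do not drop the cap or the camera, and leave the spare eyepiece, the culture dishes and the jar where they are.

Things in the scene. Friction and masses are not known exactly. Their poses are not given: they have to be found in the camera images.
- microscope: white stereo microscope, fixed; origin on the bench under the axis of its upright photo tube, z up, x away from the eyepieces. Own frame, mm: foot x -155..135, y +-105; prism housing x -92..36, y +-61, top z 175; two eyepieces at y +-31 slanting up towards -x, ends near x -180, z 235; column x 90..126, top z 202. Nothing else is above z 175 within 100 mm of the tube
- port_rim (a point): centre of the rim of the upright aluminium photo tube, 217 mm above the bench; z up along the tube's axis. Bore 33 mm wide, 42 mm deep. Outside: threaded neck (41 mm, ridges to 49 mm) from the rim down 24 mm to the shoulder of a barrel of 57 mm diameter, which stands on the housing 42 mm below the rim
- cap: black ribbed screw cap closing the photo tube: round, 56 mm diameter, 42 mm high, 80 g; origin at the centre of its open lower edge (on the barrel's shoulder when home), z up to its closed top. Solid, for a firm grip, 25 to 42 mm above the origin; below that a 3 mm skirt
- cap_top (a point): centre of the cap's closed top, 42 mm above its open edge. Right-hand thread: comes off counter-clockwise seen from above, rising 14 mm per turn (about 1 mm play). It runs easily, stays put when let go, and the thread frees after about 6 rad in all (13 mm risen); lifted on, it clears the rim at 24 mm
- tray: shallow open steel tray, fixed on the bench, 190 x 160 mm outside (x, y), 24 mm high, walls and floor 4 mm thick; origin at the centre of its underside
- rack: grey plastic block, fixed on the bench, 200 x 85 x 48 mm (x, y, z), origin at the centre of its underside; two upright bores 33 mm wide, 42 mm deep at x +50 and -50 mm hold the camera and the spare eyepiece, either way round
- camera: microscope camera upright in one bore of the rack, 220 to 370 g; origin on its axis at the underside of its steel stop collar, z up. Tube 31 mm diameter, bevelled tip 38 mm below the origin; collar 46 mm diameter, 8 mm high; grey square body 58 x 58 mm (sides along x and y) from 26 to 72 mm above the origin. In the rack the collar rests on the rack's top
- eyepiece: bystander: spare black eyepiece in the other bore of the rack, 42 mm diameter, 32 mm high above the rack; origin on its axis at the rack's top
- dishes: bystander: two stacked clear culture dishes, 92 mm diameter, 34 mm high; origin at the centre of the underside
- jar: bystander: closed amber glass jar, 60 mm diameter, 85 mm high; origin at the centre of the underside
Not all that is in view belongs to the job. What is shaped like the cap but blue is not meant.

How it is judged:
By the outcome, as a careful person would: the job done as asked, in the order asked, and still so for the second after the job is handed in, with the robot touching nothing.
It also fails if it takes over 72 s, if anything falls off the work surface, if the arm or the gripper's body presses on something with over 40 N, if the wrist force passes 120 N, or if a joint passes its speed limit or range.

## Working session

There is one attempt and no reset: what is moved stays moved. The work goes in short steps, Python scripts to look and compute and a tool call to move; the robot and the scene stay as the last step left them, time stands still between calls to the robot, and variables do not carry over. Pictures are saved under pics/ and viewed, about 8 in all and at most 12, crops included, and the job is handed in when it is done.

Besides the shell and the picture viewer there is one more tool, called by a JSON object that holds its "fn" and its "kwargs", one argument or row to a line. send_rows: Moves the arm, as the interface text tells. Its arguments: {"type":"object","properties":{"motion":{"type":"array","items":{"type":"object","properties":{"gripper":{"type":"number"},"travel":{"type":"array","items":{"type":"number"}},"rotation":{"type":"array","items":{"type":"number"}}}}},"newtons":{"type":"number"}},"required":["motion"]}

```bash
mkdir -p pics; ls
python3 - <<'E'
from station import manip
import cv2,numpy as np
np.set_printoptions(precision=4,suppress=True)
s=manip.sense();print({k:np.round(v,3) for k,v in s.items()})
for n in("scene","top","wrist"):
    c=manip.calibration(n);print(n,c)
    im=manip.snapshot(n);cv2.imwrite(f"pics/{n}0.png",im[...,::-1])
a=[cv2.imread(f"pics/{n}0.png") for n in("scene","top")]
cv2.imwrite("pics/both.png",cv2.resize(np.vstack(a),None,fx=.78,fy=.78))
E
```

```text
pics
{'t': np.float64(0.0), 'q': array([ 1.009,  0.528,  1.434,  0.   ,  1.181, -0.178]), 'qd': array([-0.   ,  0.001,  0.001,  0.001, -0.   , -0.   ]), 'tau': array([  0.   , -44.234, -17.802,  -0.   ,   0.008,   0.   ]), 'tcp_pos': array([0.233, 0.579, 0.23 ]), 'tool_rot': array([ 0.19 ,  0.982, -0.001, -0.   ]), 'force': array([0.642, 0.458, 0.521]), 'ft_torque': array([-0.037, -0.001,  0.03 ]), 'finger_gap': np.float64(0.999)}
scene {'fx': 384.08713636601163, 'fy': 384.08713636601163, 'cx': 250.91840668585257, 'cy': 193.0800659847787, 'k1': -0.0008033474536703332, 'cam_to_world': array([[ 0.2453,  0.5555, -0.7945,  1.4179],
       [ 0.9694, -0.1387,  0.2024, -0.2963],
       [ 0.0022, -0.8199, -0.5725,  0.7735],
       [ 0.    ,  0.    ,  0.    ,  1.    ]])}
top {'fx': 483.70532610908396, 'fy': 483.70532610908396, 'cx': 258.35830158030006, 'cy': 191.15386559459645, 'k1': -0.002902150997238562, 'cam_to_world': array([[ 0.003 , -0.9948,  0.1017,  0.4882],
       [-0.9999, -0.0017,  0.0125, -0.099 ],
       [-0.0123, -0.1017, -0.9947,  1.2301],
       [ 0.    ,  0.    ,  0.    ,  1.    ]])}
wrist {'fx': 274.5649524577003, 'fy': 274.5649524577003, 'cx': 255.1041659107435, 'cy': 190.21604180269253, 'k1': 0.0061008644418957545, 'cam_to_world': array([[ 0.3742,  0.8838,  0.2809,  0.1624],
       [ 0.9273, -0.3561, -0.1152,  0.6091],
       [-0.0018,  0.3036, -0.9528,  0.3716],
       [ 0.    ,  0.    ,  0.    ,  1.    ]])}
```

View pics/top0.png

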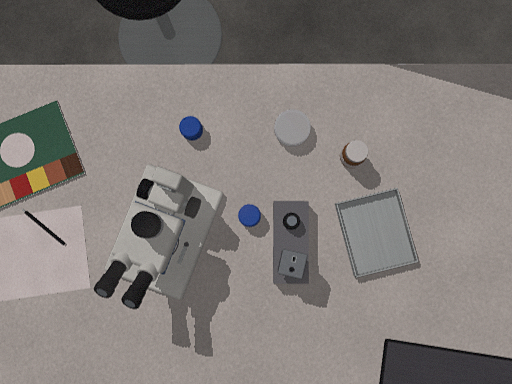

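View pics/scene0.png

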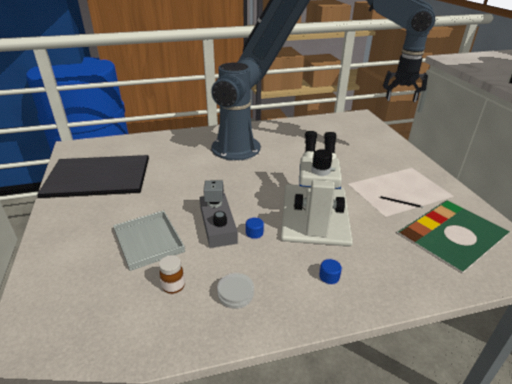

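```bash
cat > h.py <<'E'
from station import manip
import cv2,numpy as np
np.set_printoptions(precision=4,suppress=True)
def ray(n,px,c=None):
    c=c or manip.calibration(n); d=(np.array(px,float)-[c['cx'],c['cy']])/[c['fx'],c['fy']]
    u=d.copy()
    for _ in range(10): u=d/(1+c['k1']*(u@u))
    T=c['cam_to_world']; return T[:3,3],T[:3,:3]@[u[0],u[1],1]
def at(n,px,z,c=None):
    o,d=ray(n,px,c); return o+d*(z-o[2])/d[2]
def proj(n,P,c=None):
    c=c or manip.calibration(n);T=c['cam_to_world'];p=(np.atleast_2d(P)-T[:3,3])@T[:3,:3]
    u=p[:,:2]/p[:,2:];r=(u**2).sum(1,keepdims=True);return u*(1+c['k1']*r)*[c['fx'],c['fy']]+[c['cx'],c['cy']]
E
python3 - <<'E'
from h import *
im=cv2.imread('pics/top0.png')
a=cv2.resize(im[195:255,110:180],None,fx=5,fy=5,interpolation=2)  #350x300
b=cv2.resize(im[240:290,260:330],None,fx=5,fy=5,interpolation=2) 
c=cv2.resize(im[180:290,265:425],None,fx=2.8,fy=2.8,interpolation=2)
o=np.zeros((600,800,3),np.uint8);o[:300,:350]=a;o[300:550,:350]=b;o[:308,350:350+448]=c
sc=cv2.imread('pics/scene0.png')[135:250,280:370];d=cv2.resize(sc,None,fx=2.5,fy=2.5);o[310:310+d.shape[0],400:400+d.shape[1]]=d
cv2.imwrite('pics/crop.png',o)
E
```

```text
(no output)
```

View pics/crop.png

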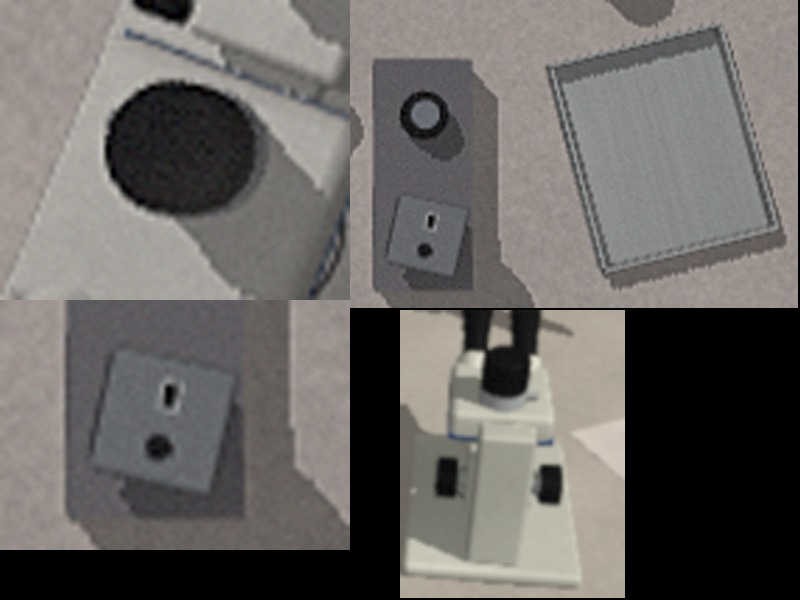

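Run:
```python
from h import *
cap=at('top',(144.6,224.4),.235);print('cap',cap,np.hypot(*cap[:2]))
for n,(x,y) in dict(l=(105,147),u=(173,80),d=(173,213)).items(): print(n,at('top',(110+x/5,195+y/5),.235)-cap)
cc=np.array([at('top',(260+x/5,240+(y-300)/5),.120) for x,y in[(115,348),(237,376),(212,494),(94,464)]])
print('cam',cc.mean(0),'sides',[np.linalg.norm(cc[i]-cc[i-1]) for i in range(4)],'ang',[np.degrees(np.arctan2(*(cc[i]-cc[i-1])[1::-1])) for i in range(4)])
f=lambda x,y,z:at('top',(265+(x-350)/2.8,180+y/2.8),z)
t=np.array([f(x,y,.024) for x,y in[(547,67),(718,28),(780,228),(606,272)]])
print('tray',t.mean(0),[np.linalg.norm(t[i]-t[i-1]) for i in range(4)],[np.degrees(np.arctan2(*(t[i]-t[i-1])[1::-1])) for i in range(4)])
r=np.array([f(x,y,.048) for x,y in[(373,60),(472,60),(472,290),(373,290)]])
print('rack',r.mean(0),[np.linalg.norm(r[i]-r[i-1]) for i in range(4)],[np.degrees(np.arctan2(*(r[i]-r[i-1])[1::-1])) for i in range(4)])
print('eyep',f(424,115,.08))
# scene checks
print('capscene',proj('scene',cap),'camscene',proj('scene',cc.mean(0)))
g=cv2.cvtColor(cv2.imread('pics/scene0.png'),6)
print(g[144:172:2,306:340:2])
# microscope yaw from eyepieces
for p in[(104,291),(132,301)]: print('ep',at('top',p,.235))
T=manip.calibration('wrist')['cam_to_world']; s=manip.sense()
from scipy.spatial.transform import Rotation as R
print(R.from_quat(s['tool_rot']).as_matrix())
print(R.from_quat(s['tool_rot']).as_matrix().T@(T[:3,3]-s['tcp_pos']))
```

```text
cap [0.5207 0.1477 0.235 ] 0.541215138270304
l [-0.0001  0.0281  0.    ]
u [0.0276 0.0007 0.    ]
d [-0.0271 -0.0007  0.    ]
cam [ 0.4354 -0.1639  0.12  ] sides [np.float64(0.05314119640185632), np.float64(0.05680822013882739), np.float64(0.05428552691310905), np.float64(0.05498002970019407)] ang [np.float64(-10.438426993520892), np.float64(-102.67862894966564), np.float64(167.57075727309214), np.float64(76.08695732730892)]
tray [ 0.5082 -0.3772  0.024 ] [np.float64(0.1868250134303513), np.float64(0.15682826632524505), np.float64(0.18353758143465645), np.float64(0.1581014426543993)] [np.float64(15.305781672741915), np.float64(-77.02669552396343), np.float64(-164.26562645826112), np.float64(104.18587784357267)]
rack [ 0.4847 -0.1635  0.048 ] [np.float64(0.19849527152581495), np.float64(0.08654494513179682), np.float64(0.19833357901485504), np.float64(0.08508240633485574)] [np.float64(-0.005828872465566352), np.float64(-89.88541735776901), np.float64(179.57150888727912), np.float64(90.22917326084412)]
eyep [ 0.5345 -0.1632  0.08  ]
capscene [[323.219  152.1276]] camscene [[213.814 183
[... 461 characters left out ...]
0  24  19  20  24  26  18 147 224 187 166]
 [187 188 195 142  13  11  11  22  22  24  31  27  13 178 205 184 175]
 [185 185 185 133  13  16  15  17  16  24  19  21  18 153 187 188 190]
 [118 118 122 107  15   7  17  15  13  15  20  19  32 163 186 188 200]
 [116 117 115  71  14  13  20  18  18  16  20  19  42 178 188 190 196]
 [117 115 114  73  17   9  14  16  15  19  18  15  86 187 188 189 194]
 [115 116 115  96  86  46  24  15  19  17  23  63 150 171 168 186 197]
 [118 117 114  95 103 109 110  98 102 105 132 166 143 118 136 187 196]]
ep [0.3852 0.2269 0.235 ]
ep [0.3655 0.1692 0.235 ]
[[-0.9276  0.3735 -0.0009]
 [ 0.3735  0.9276 -0.0014]
 [ 0.0003 -0.0016 -1.    ]]
[ 0.0768  0.001  -0.1411]
```

The black round thing at top-picture (145,224) sits on the microscope, is 56 mm wide at the height of a home cap and is the one meant. The blue look-alikes at (191,128) and (249,215) are not. The camera is the square body at (291,264), the spare eyepiece is at (291,221), and the tray centre is at (377,233).

{"fn": "send_rows", "kwargs": {
  "motion": [
    {"travel": [0,0,-30],"gripper": 85},
    {"travel": [0,0,-30]},
    {"travel": [-27,-18.5,-1]},
    {"travel": [-27,-18.5,-1]},
    {"travel": [-27,-18.5,-1]},
    {"travel": [-27,-18.5,-1]},
    {"travel": [-27,-18.5,-1]},
    {"travel": [-27,-18.5,-1]},
    {"travel": [-27,-18.5,-1]},
    {"travel": [-27,-18.5,-1]},
    {"travel": [-27,-18.5,-1]},
    {"travel": [-27,-18.5,-1]}
  ],
  "newtons": 50
}}

```text
validation failed for argument at $.mo...
```

{"fn": "send_rows", "kwargs": {
  "motion": [
    {"travel": [-26.3,-17.9,0]},
    {"travel": [-26.3,-17.9,0]},
    {"travel": [-26.3,-17.9,0]},
    {"travel": [-26.3,-17.9,0]},
    {"travel": [-26.3,-17.9,0]},
    {"travel": [-26.3,-17.9,0]},
    {"rotation": [0,0,7]},
    {"rotation": [0,0,7]},
    {"rotation": [0,0,7]},
    {"rotation": [0,0,7]},
    {"rotation": [0,0,7]},
    {"rotation": [0,0,7]}
  ]
}}

```text
validation failed for argument at $.mo...
```

{"fn": "send_rows", "kwargs": {
  "motion": [
    {"rotation": [0,0,7]},
    {"rotation": [0,0,7]},
    {"rotation": [0,0,7]},
    {"rotation": [0,0,7]},
    {"rotation": [0,0,7]},
    {"rotation": [0,0,7]},
    {"rotation": [0,0,7]},
    {"rotation": [0,0,7]},
    {"rotation": [0,0,7]},
    {"rotation": [0,0,7]},
    {"rotation": [0,0,7]},
    {"rotation": [0,0,7]}
  ]
}}

```text
validation failed for argument at $.mo...
```

{"fn": "send_rows", "kwargs": {
  "motion": [
    {"rotation": [0,0,7]},
    {"rotation": [0,0,7]},
    {"rotation": [0,0,7]},
    {"rotation": [0,0,7]},
    {"rotation": [0,0,7]},
    {"rotation": [0,0,7]},
    {"rotation": [0,0,7]},
    {"rotation": [0,0,7]},
    {"rotation": [0,0,7]},
    {"rotation": [0,0,0]}
  ]
}}

```text
validation failed for argument at $.mo...
```

```bash
cat >> h.py <<'E'
from scipy.spatial.transform import Rotation as R
def st():
    s=manip.sense();M=R.from_quat(s['tool_rot']).as_matrix()
    print('t %.2f gap %.3f'%(s['t'],s['finger_gap']),'q',s['q'],'tcp',s['tcp_pos'],'yaw %.2f'%np.degrees(np.arctan2(M[1,0],M[0,0])),'zax',M[:,2],'F',s['force'],'Ftool',M.T@s['force'],'M',s['ft_torque']);return s,M
def to(M,p,q): return 1000*M.T@(np.array(q)-p)
E
python3 - <<'E'
from h import *
s,M=st()
print('to cap top',to(M,s['tcp_pos'],[.5207,.1477,.208]))
c=manip.calibration('wrist');im=manip.snapshot('wrist');cv2.imwrite('pics/w1.png',im[...,::-1])
th=np.linspace(0,2*np.pi,40)
P=np.c_[.5207+.028*np.cos(th),.1477+.028*np.sin(th),0*th+.235]
o=cv2.resize(im[...,::-1],None,fx=1.5,fy=1.5)
for p in proj('wrist',P,c):cv2.circle(o,tuple(int(v) for v in p*1.5),1,(0,0,255),-1)
cv2.imwrite('pics/w1o.png',o)
E
```

```text
t 0.15 gap 1.002 q [ 1.0095  0.5283  1.4336  0.0001  1.1814 -0.1785] tcp [0.2331 0.5793 0.2305] yaw 158.07 zax [-0.0009 -0.0014 -1.    ] F [ 0.1982  0.5273 -0.7754] Ftool [0.0128 0.5644 0.7745] M [ 0.0251 -0.0323 -0.0457]
to cap top [-428.0052 -292.9206   22.8798]
```

View pics/w1o.png

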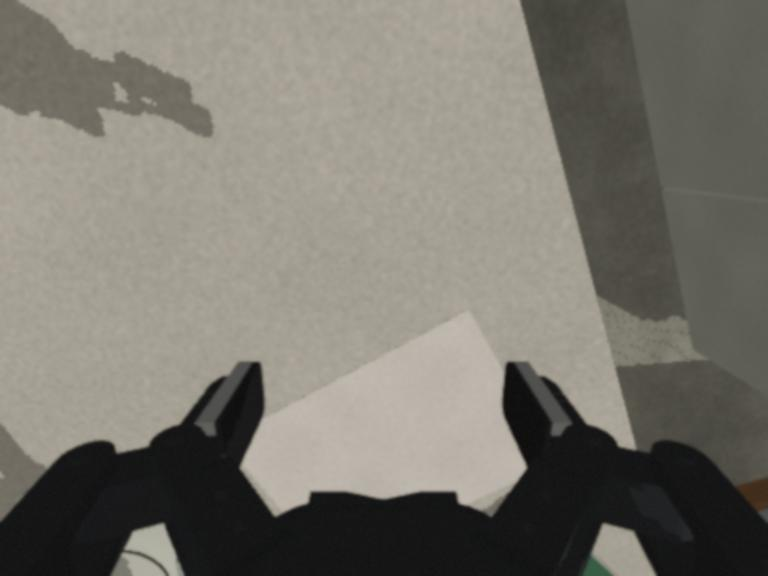

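All moves were refused because each row needs all three keys. The picture shows only the start view, with the fingers over the paper.

{"fn": "send_rows", "kwargs": {
  "motion": [
    {"gripper": 85,"travel": [0,0,-30],"rotation": [0,0,0]},
    {"gripper": 85,"travel": [0,0,-30],"rotation": [0,0,0]},
    {"gripper": 85,"travel": [-27,-18.5,-1],"rotation": [0,0,0]},
    {"gripper": 85,"travel": [-27,-18.5,-1],"rotation": [0,0,0]},
    {"gripper": 85,"travel": [-27,-18.5,-1],"rotation": [0,0,0]},
    {"gripper": 85,"travel": [-27,-18.5,-1],"rotation": [0,0,0]},
    {"gripper": 85,"travel": [-27,-18.5,-1],"rotation": [0,0,0]},
    {"gripper": 85,"travel": [-27,-18.5,-1],"rotation": [0,0,0]},
    {"gripper": 85,"travel": [-27,-18.5,-1],"rotation": [0,0,0]},
    {"gripper": 85,"travel": [-27,-18.5,-1],"rotation": [0,0,0]},
    {"gripper": 85,"travel": [-27,-18.5,-1],"rotation": [0,0,0]},
    {"gripper": 85,"travel": [-27,-18.5,-1],"rotation": [0,0,0]}
  ],
  "newtons": 50
}}

```text
t: 1.2
tcp_pos: [0.4152, 0.3058, 0.3013]
tool_rot: [0.19, 0.982, -0.0, -0.0]
force: [0.6, 0.1, 0.7]
finger_gap: 0.992
```

{"fn": "send_rows", "kwargs": {
  "motion": [
    {"gripper": 85,"travel": [-26.3,-17.9,0],"rotation": [0,0,0]},
    {"gripper": 85,"travel": [-26.3,-17.9,0],"rotation": [0,0,0]},
    {"gripper": 85,"travel": [-26.3,-17.9,0],"rotation": [0,0,0]},
    {"gripper": 85,"travel": [-26.3,-17.9,0],"rotation": [0,0,0]},
    {"gripper": 85,"travel": [-26.3,-17.9,0],"rotation": [0,0,0]},
    {"gripper": 85,"travel": [-26.3,-17.9,0],"rotation": [0,0,0]},
    {"gripper": 85,"travel": [0,0,0],"rotation": [0,0,7]},
    {"gripper": 85,"travel": [0,0,0],"rotation": [0,0,7]},
    {"gripper": 85,"travel": [0,0,0],"rotation": [0,0,7]},
    {"gripper": 85,"travel": [0,0,0],"rotation": [0,0,7]},
    {"gripper": 85,"travel": [0,0,0],"rotation": [0,0,7]},
    {"gripper": 85,"travel": [0,0,0],"rotation": [0,0,7]}
  ]
}}

```text
t: 2.2
tcp_pos: [0.5209, 0.1486, 0.3011]
tool_rot: [0.532, 0.847, -0.0, -0.0]
force: [-0.5, -0.1, 0.3]
finger_gap: 0.99
```

{"fn": "send_rows", "kwargs": {
  "motion": [
    {"gripper": 85,"travel": [0,0,0],"rotation": [0,0,7]},
    {"gripper": 85,"travel": [0,0,0],"rotation": [0,0,7]},
    {"gripper": 85,"travel": [0,0,0],"rotation": [0,0,7]},
    {"gripper": 85,"travel": [0,0,0],"rotation": [0,0,7]},
    {"gripper": 85,"travel": [0,0,0],"rotation": [0,0,7]},
    {"gripper": 85,"travel": [0,0,0],"rotation": [0,0,7]},
    {"gripper": 85,"travel": [0,0,0],"rotation": [0,0,7]},
    {"gripper": 85,"travel": [0,0,0],"rotation": [0,0,7]},
    {"gripper": 85,"travel": [0,0,0],"rotation": [0,0,7]},
    {"gripper": 85,"travel": [0,0,0],"rotation": [0,0,7]},
    {"gripper": 85,"travel": [0,0,0],"rotation": [0,0,7]},
    {"gripper": 85,"travel": [0,0,0],"rotation": [0,0,7]}
  ]
}}

```text
t: 3.2
tcp_pos: [0.5208, 0.1487, 0.3011]
tool_rot: [0.962, 0.273, -0.0, -0.0]
force: [-0.0, -0.1, -0.9]
finger_gap: 0.996
```

{"fn": "send_rows", "kwargs": {
  "motion": [
    {"gripper": 85,"travel": [0,0,0],"rotation": [0,0,7]},
    {"gripper": 85,"travel": [0,0,0],"rotation": [0,0,7]},
    {"gripper": 85,"travel": [0,0,0],"rotation": [0,0,7]},
    {"gripper": 85,"travel": [0,0,0],"rotation": [0,0,7]},
    {"gripper": 85,"travel": [0,0,0],"rotation": [0,0,7]},
    {"gripper": 85,"travel": [0,0,0],"rotation": [0,0,7]},
    {"gripper": 85,"travel": [0,0,0],"rotation": [0,0,7]},
    {"gripper": 85,"travel": [0,0,0],"rotation": [0,0,7]},
    {"gripper": 85,"travel": [0,0,0],"rotation": [0,0,7]},
    {"gripper": 85,"travel": [0,0,0],"rotation": [0,0,0]}
  ]
}}

```text
t: 4.03
tcp_pos: [0.5208, 0.1487, 0.3011]
tool_rot: [0.964, -0.268, -0.0, 0.0]
force: [-0.5, 0.5, 1.1]
finger_gap: 0.993
```

Run:
```python
from h import *
s,M=st()
print('to cap',to(M,s['tcp_pos'],[.5207,.1477,.208]))
c=manip.calibration('wrist');im=manip.snapshot('wrist')
th=np.linspace(0,2*np.pi,40)
o=cv2.resize(im[...,::-1],None,fx=1.5,fy=1.5)
cv2.imwrite('pics/w1.png',im[...,::-1])
P=np.c_[.5207+.028*np.cos(th),.1477+.028*np.sin(th),0*th+.235]
for p in proj('wrist',P,c):cv2.circle(o,tuple(int(v) for v in p*1.5),1,(0,0,255),-1)
cv2.imwrite('pics/w1o.png',o)
```

```text
t 4.03 gap 0.993 q [ 0.0717  0.3367  1.5537 -0.      1.2518  2.1844] tcp [0.5208 0.1487 0.3011] yaw -31.05 zax [-0.0005 -0.     -1.    ] F [-0.5266  0.5006  1.0965] Ftool [-0.7098 -0.157  -1.0963] M [0.0179 0.0286 0.0008]
to cap [ 0.4802  0.8853 93.1259]
```

View pics/w1o.png

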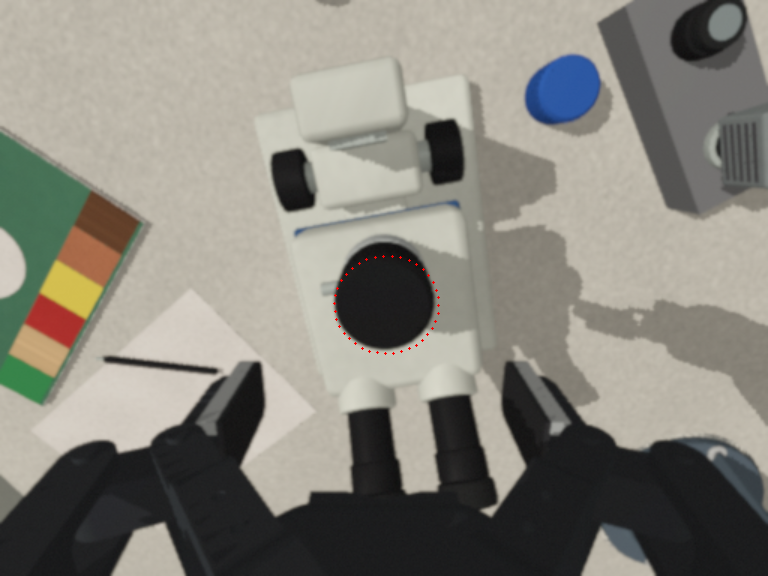

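The wrist view agrees within about 2 mm. The cap (384,298 in the enlarged picture) lies slightly left of and above my prediction, so I split the difference and go down.

{"fn": "send_rows", "kwargs": {
  "motion": [
    {"gripper": 85,"travel": [0.7,0.2,25],"rotation": [0,0,0]},
    {"gripper": 85,"travel": [0.7,0.2,25],"rotation": [0,0,0]},
    {"gripper": 85,"travel": [0,0,22],"rotation": [0,0,0]},
    {"gripper": 85,"travel": [0,0,21],"rotation": [0,0,0]},
    {"gripper": 85,"travel": [0,0,0],"rotation": [0,0,0]},
    {"gripper": 50,"travel": [0,0,0],"rotation": [0,0,0]},
    {"gripper": 50,"travel": [0,0,0],"rotation": [0,0,0]},
    {"gripper": 50,"travel": [0,0,0],"rotation": [0,0,0]},
    {"gripper": 50,"travel": [0,0,0],"rotation": [0,0,0]},
    {"gripper": 50,"travel": [0,0,0],"rotation": [0,0,0]},
    {"gripper": 50,"travel": [0,0,0],"rotation": [0,0,0]}
  ],
  "newtons": 40
}}

```text
t: 5.0
tcp_pos: [0.5231, 0.1475, 0.2101]
tool_rot: [0.964, -0.266, 0.002, -0.0]
force: [-0.3, -0.8, 5.9]
finger_gap: 0.639
```

Run:
```python
from h import *
s,M=st()
```

```text
t 5.00 gap 0.639 q [ 0.0695  0.4443  1.663  -0.0008  1.0308  2.1799] tcp [0.5231 0.1475 0.2101] yaw -30.89 zax [ 0.0035 -0.0004 -1.    ] F [-0.3002 -0.77    5.8988] Ftool [ 0.1567  0.8065 -5.8995] M [-0.3013  0.2563  0.052 ]
```

{"fn": "send_rows", "kwargs": {
  "motion": [
    {"gripper": 50,"travel": [0,0,-1.3],"rotation": [0,0,-4]},
    {"gripper": 50,"travel": [0,0,-0.27],"rotation": [0,0,-7]},
    {"gripper": 50,"travel": [0,0,-0.27],"rotation": [0,0,-7]},
    {"gripper": 50,"travel": [0,0,-0.27],"rotation": [0,0,-7]},
    {"gripper": 50,"travel": [0,0,-0.27],"rotation": [0,0,-7]},
    {"gripper": 50,"travel": [0,0,-0.27],"rotation": [0,0,-7]}
  ]
}}

```text
t: 5.5
tcp_pos: [0.5229, 0.1481, 0.2115]
tool_rot: [0.997, 0.073, 0.001, -0.001]
force: [1.2, 2.8, -0.9]
finger_gap: 0.64
```

Run:
```python
from h import *
s,M=st()
```

```text
t 5.50 gap 0.640 q [0.0698 0.4426 1.6614 0.0013 1.035  1.4934] tcp [0.5229 0.1481 0.2115] yaw 8.40 zax [ 0.0025  0.0013 -1.    ] F [ 1.1807  2.83   -0.8769] Ftool [ 1.579  -2.6264  0.8835] M [ 0.3961 -0.1732 -0.0331]
```

{"fn": "send_rows", "kwargs": {
  "motion": [
    {"gripper": 50,"travel": [0,0,-0.27],"rotation": [0,0,-7]},
    {"gripper": 50,"travel": [0,0,-0.27],"rotation": [0,0,-7]},
    {"gripper": 50,"travel": [0,0,-0.27],"rotation": [0,0,-7]},
    {"gripper": 50,"travel": [0,0,-0.27],"rotation": [0,0,-7]},
    {"gripper": 50,"travel": [0,0,-0.27],"rotation": [0,0,-7]},
    {"gripper": 50,"travel": [0,0,-0.27],"rotation": [0,0,-7]},
    {"gripper": 50,"travel": [0,0,-0.27],"rotation": [0,0,-7]},
    {"gripper": 50,"travel": [0,0,-0.27],"rotation": [0,0,-7]},
    {"gripper": 50,"travel": [0,0,-0.27],"rotation": [0,0,-7]},
    {"gripper": 50,"travel": [0,0,-0.27],"rotation": [0,0,-7]},
    {"gripper": 50,"travel": [0,0,-0.27],"rotation": [0,0,-7]}
  ]
}}

```text
t: 6.42
tcp_pos: [0.521, 0.1506, 0.2143]
tool_rot: [0.735, 0.678, 0.002, -0.003]
force: [-1.9, 7.6, 0.5]
finger_gap: 0.639
```

Run:
```python
from h import *
s,M=st()
```

```text
t 6.42 gap 0.639 q [0.0718 0.4383 1.6595 0.0072 1.0447 0.1499] tcp [0.521  0.1506 0.2143] yaw 85.31 zax [-0.0014  0.0062 -1.    ] F [-1.8686  7.6461  0.5138] Ftool [ 7.4708 -2.488  -0.464 ] M [ 1.2322  0.4791 -0.1911]
```

{"fn": "send_rows", "kwargs": {
  "motion": [
    {"gripper": 50,"travel": [1,-0.4,0],"rotation": [0,0,0]},
    {"gripper": 50,"travel": [1,-0.4,0],"rotation": [0,0,0]},
    {"gripper": 50,"travel": [0.9,-0.5,-0.27],"rotation": [0,0,-7]},
    {"gripper": 50,"travel": [0,-0.27,-0.27],"rotation": [0,0,-7]},
    {"gripper": 50,"travel": [0,-0.27,-0.27],"rotation": [0,0,-7]},
    {"gripper": 50,"travel": [0,-0.27,-0.27],"rotation": [0,0,-7]},
    {"gripper": 50,"travel": [0,-0.27,-0.27],"rotation": [0,0,-7]},
    {"gripper": 50,"travel": [0,-0.27,-0.27],"rotation": [0,0,-7]},
    {"gripper": 50,"travel": [0,-0.27,-0.27],"rotation": [0,0,-7]},
    {"gripper": 50,"travel": [0,-0.27,-0.27],"rotation": [0,0,-7]},
    {"gripper": 50,"travel": [0,-0.27,-0.27],"rotation": [0,0,-7]},
    {"gripper": 50,"travel": [0,-0.27,-0.27],"rotation": [0,0,-7]}
  ]
}}

```text
t: 7.42
tcp_pos: [0.5182, 0.1496, 0.2168]
tool_rot: [0.213, 0.977, -0.0, -0.001]
force: [-3.4, 1.1, 1.6]
finger_gap: 0.64
```

Run:
```python
from h import *
s,M=st()
```

```text
t 7.42 gap 0.640 q [ 0.0736  0.4318  1.6628  0.0003  1.0484 -1.0672] tcp [0.5182 0.1496 0.2168] yaw 155.36 zax [-0.0014  0.0001 -1.    ] F [-3.4471  1.0971  1.6467] Ftool [ 3.5928 -0.4409 -1.6418] M [ 0.1184  0.5405 -0.0745]
```

{"fn": "send_rows", "kwargs": {
  "motion": [
    {"gripper": 50,"travel": [0.5,-0.3,-0.27],"rotation": [0,0,-7]},
    {"gripper": 50,"travel": [0.3,-0.3,-0.27],"rotation": [0,0,-7]},
    {"gripper": 50,"travel": [0,-0.3,-0.27],"rotation": [0,0,-7]},
    {"gripper": 50,"travel": [0,-0.3,-0.27],"rotation": [0,0,-7]},
    {"gripper": 50,"travel": [0,-0.3,-0.27],"rotation": [0,0,-7]},
    {"gripper": 50,"travel": [0,-0.3,-0.27],"rotation": [0,0,-7]},
    {"gripper": 50,"travel": [0,-0.3,-0.27],"rotation": [0,0,-7]},
    {"gripper": 50,"travel": [0,-0.3,-0.27],"rotation": [0,0,-7]},
    {"gripper": 50,"travel": [0,-0.3,-0.27],"rotation": [0,0,-7]},
    {"gripper": 50,"travel": [0,-0.3,-0.27],"rotation": [0,0,-7]},
    {"gripper": 50,"travel": [0,-0.3,-0.27],"rotation": [0,0,-7]},
    {"gripper": 50,"travel": [0,-0.3,-0.27],"rotation": [0,0,-7]}
  ]
}}

```text
t: 8.42
tcp_pos: [0.5192, 0.1463, 0.2202]
tool_rot: [-0.495, 0.869, -0.0, 0.0]
force: [-0.3, -0.5, 0.7]
finger_gap: 0.645
```

Run:
```python
from h import *
s,M=st()
```

```text
t 8.42 gap 0.645 q [ 0.0677  0.4268  1.6603 -0.0007  1.0538 -2.539 ] tcp [0.5192 0.1463 0.2202] yaw -120.63 zax [ 0.0007 -0.0005 -1.    ] F [-0.2823 -0.4845  0.7411] Ftool [ 0.5608 -0.0046 -0.741 ] M [-0.0122  0.1914  0.0164]
```

{"fn": "send_rows", "kwargs": {
  "motion": [
    {"gripper": 85,"travel": [0,0,0],"rotation": [0,0,0]},
    {"gripper": 85,"travel": [0,0,0],"rotation": [0,0,0]},
    {"gripper": 85,"travel": [0,0,0],"rotation": [0,0,0]},
    {"gripper": 85,"travel": [-1.2,0,1],"rotation": [0,0,0]},
    {"gripper": 85,"travel": [-1,0,1],"rotation": [0,0,0]},
    {"gripper": 85,"travel": [0,0,0],"rotation": [0,0,7]},
    {"gripper": 85,"travel": [0,0,0],"rotation": [0,0,7]},
    {"gripper": 85,"travel": [0,0,0],"rotation": [0,0,7]},
    {"gripper": 85,"travel": [0,0,0],"rotation": [0,0,7]},
    {"gripper": 85,"travel": [0,0,0],"rotation": [0,0,7]},
    {"gripper": 85,"travel": [0,0,0],"rotation": [0,0,7]},
    {"gripper": 85,"travel": [0,0,0],"rotation": [0,0,7]}
  ]
}}

```text
t: 9.42
tcp_pos: [0.5202, 0.1486, 0.2177]
tool_rot: [-0.084, 0.996, -0.0, -0.0]
force: [0.4, 0.7, 0.3]
finger_gap: 0.995
```

{"fn": "send_rows", "kwargs": {
  "motion": [
    {"gripper": 85,"travel": [0,0,0],"rotation": [0,0,7]},
    {"gripper": 85,"travel": [0,0,0],"rotation": [0,0,7]},
    {"gripper": 85,"travel": [0,0,0],"rotation": [0,0,7]},
    {"gripper": 85,"travel": [0,0,0],"rotation": [0,0,7]},
    {"gripper": 85,"travel": [0,0,0],"rotation": [0,0,7]},
    {"gripper": 85,"travel": [0,0,0],"rotation": [0,0,7]},
    {"gripper": 85,"travel": [0,0,0],"rotation": [0,0,7]},
    {"gripper": 85,"travel": [0,0,0],"rotation": [0,0,7]},
    {"gripper": 85,"travel": [0,0,0],"rotation": [0,0,7]},
    {"gripper": 85,"travel": [0,0,0],"rotation": [0,0,0]}
  ]
}}

```text
t: 10.25
tcp_pos: [0.5202, 0.1486, 0.2177]
tool_rot: [0.447, 0.895, -0.0, -0.0]
force: [0.2, -1.1, 0.1]
finger_gap: 0.994
```

Run:
```python
from h import *
s,M=st()
print(to(M,s['tcp_pos'],[.5206,.1483,.2182]))
```

```text
t 10.25 gap 0.994 q [ 0.0716  0.4322  1.6587 -0.      1.0507 -0.5726] tcp [0.5202 0.1486 0.2177] yaw 126.91 zax [-0.0001 -0.     -1.    ] F [ 0.2493 -1.1073  0.0592] Ftool [-1.0351 -0.4657 -0.0592] M [-0.0178  0.0159 -0.066 ]
[-0.484   0.1508 -0.4711]
```

{"fn": "send_rows", "kwargs": {
  "motion": [
    {"gripper": 50,"travel": [-0.3,0,0],"rotation": [0,0,0]},
    {"gripper": 50,"travel": [0,0,0],"rotation": [0,0,0]},
    {"gripper": 50,"travel": [0,0,0],"rotation": [0,0,0]},
    {"gripper": 50,"travel": [0,0,0],"rotation": [0,0,0]},
    {"gripper": 50,"travel": [0,0,0],"rotation": [0,0,0]},
    {"gripper": 50,"travel": [0,0,-1.3],"rotation": [0,0,-4]},
    {"gripper": 50,"travel": [0,0,-0.27],"rotation": [0,0,-7]},
    {"gripper": 50,"travel": [0,0,-0.27],"rotation": [0,0,-7]},
    {"gripper": 50,"travel": [0,0,-0.27],"rotation": [0,0,-7]},
    {"gripper": 50,"travel": [0,0,-0.27],"rotation": [0,0,-7]}
  ]
}}

```text
t: 11.08
tcp_pos: [0.5201, 0.1482, 0.2199]
tool_rot: [0.178, 0.984, -0.0, -0.0]
force: [-0.2, -0.1, -0.7]
finger_gap: 0.64
```

Run:
```python
from h import *
s,M=st()
```

```text
t 11.08 gap 0.640 q [ 0.0709  0.4293  1.6564 -0.      1.0565 -1.1411] tcp [0.5201 0.1482 0.2199] yaw 159.44 zax [-0.0007 -0.0001 -1.    ] F [-0.23   -0.1058 -0.6659] Ftool [ 0.1777 -0.1795  0.666 ] M [-0.0075  0.0112 -0.0379]
```

{"fn": "send_rows", "kwargs": {
  "motion": [
    {"gripper": 50,"travel": [0,0,-0.27],"rotation": [0,0,-7]},
    {"gripper": 50,"travel": [0,0,-0.27],"rotation": [0,0,-7]},
    {"gripper": 50,"travel": [0,0,-0.27],"rotation": [0,0,-7]},
    {"gripper": 50,"travel": [0,0,-0.27],"rotation": [0,0,-7]},
    {"gripper": 50,"travel": [0,0,-0.27],"rotation": [0,0,-7]},
    {"gripper": 50,"travel": [0,0,-0.27],"rotation": [0,0,-7]},
    {"gripper": 50,"travel": [0,0,-0.27],"rotation": [0,0,-7]},
    {"gripper": 50,"travel": [0,0,-0.27],"rotation": [0,0,-7]},
    {"gripper": 50,"travel": [0,0,-0.27],"rotation": [0,0,-7]},
    {"gripper": 50,"travel": [0,0,-0.27],"rotation": [0,0,-7]},
    {"gripper": 50,"travel": [0,0,-1],"rotation": [0,0,0]},
    {"gripper": 50,"travel": [0,0,-1],"rotation": [0,0,0]}
  ]
}}

```text
t: 12.08
tcp_pos: [0.5201, 0.1482, 0.2247]
tool_rot: [-0.414, 0.91, 0.0, -0.0]
force: [-0.8, -0.3, -0.7]
finger_gap: 0.641
```

Run:
```python
from h import *
s,M=st()
```

```text
t 12.08 gap 0.641 q [ 0.0709  0.4232  1.6511 -0.      1.0681 -2.3534] tcp [0.5201 0.1482 0.2247] yaw -131.09 zax [-0.0007 -0.0001 -1.    ] F [-0.8244 -0.3429 -0.7117] Ftool [0.7999 0.3955 0.7123] M [-0.0151  0.0267 -0.0099]
```

{"fn": "send_rows", "kwargs": {
  "motion": [
    {"gripper": 50,"travel": [0,0,-3],"rotation": [0,0,0]},
    {"gripper": 50,"travel": [0,0,-4],"rotation": [0,0,0]},
    {"gripper": 50,"travel": [0,0,-6],"rotation": [0,0,0]},
    {"gripper": 50,"travel": [0,0,-10],"rotation": [0,0,0]},
    {"gripper": 50,"travel": [0,0,-20],"rotation": [0,0,0]},
    {"gripper": 50,"travel": [0,0,-20],"rotation": [0,0,0]},
    {"gripper": 50,"travel": [0,0,-20],"rotation": [0,0,0]},
    {"gripper": 50,"travel": [0,0,-10],"rotation": [0,0,0]},
    {"gripper": 50,"travel": [0,0,0],"rotation": [0,0,0]}
  ]
}}

```text
t: 12.83
tcp_pos: [0.522, 0.1484, 0.3214]
tool_rot: [-0.415, 0.91, -0.001, 0.003]
force: [0.4, 0.1, -1.1]
finger_gap: 0.645
```

Run:
```python
from h import *
s,M=st()
print(to(M,s['tcp_pos'],[.5082,-.3772,.300]))
```

```text
t 12.83 gap 0.645 q [ 0.0711  0.3156  1.5271 -0.      1.2918 -2.3559] tcp [0.522  0.1484 0.3214] yaw -130.94 zax [ 0.0071  0.0005 -1.    ] F [ 0.3672  0.0664 -1.0864] Ftool [-0.2854 -0.2284  1.089 ] M [0.0401 0.006  0.0048]
[ 406.2137 -333.903    21.0156]
```

{"fn": "send_rows", "kwargs": {
  "motion": [
    {"gripper": 50,"travel": [0,0,0],"rotation": [0,0,7]},
    {"gripper": 50,"travel": [0,0,0],"rotation": [0,0,7]},
    {"gripper": 50,"travel": [0,0,0],"rotation": [0,0,7]},
    {"gripper": 50,"travel": [0,0,0],"rotation": [0,0,7]},
    {"gripper": 50,"travel": [0,0,0],"rotation": [0,0,7]},
    {"gripper": 50,"travel": [0,0,0],"rotation": [0,0,7]},
    {"gripper": 50,"travel": [0,0,0],"rotation": [0,0,7]},
    {"gripper": 50,"travel": [0,0,0],"rotation": [0,0,7]},
    {"gripper": 50,"travel": [0,0,0],"rotation": [0,0,7]},
    {"gripper": 50,"travel": [0,0,0],"rotation": [0,0,7]},
    {"gripper": 50,"travel": [0,0,0],"rotation": [0,0,7]},
    {"gripper": 50,"travel": [0,0,0],"rotation": [0,0,7]}
  ]
}}

```text
t: 13.83
tcp_pos: [0.5195, 0.1482, 0.3167]
tool_rot: [0.303, 0.953, -0.0, -0.001]
force: [0.1, 0.2, -0.2]
finger_gap: 0.644
```

Run:
```python
from h import *
s,M=st()
print(to(M,s['tcp_pos'],[.5082,-.3772,.320]))
im=manip.snapshot('wrist');cv2.imwrite('pics/w2.png',im[...,::-1])
c=manip.calibration('wrist')
P=np.array([.5206,.1483,.217]);print(proj('wrist',P,c))
```

```text
t 13.83 gap 0.644 q [ 0.0709  0.3204  1.5332  0.      1.2906 -0.8838] tcp [0.5195 0.1482 0.3167] yaw 144.70 zax [-0.0025 -0.0002 -1.    ] F [ 0.1472  0.1901 -0.1907] Ftool [-0.0106  0.2405  0.1903] M [0.0057 0.0422 0.0549]
[-294.3133 -435.3787   -3.1494]
[[254.6905 191.4617]]
```

{"fn": "send_rows", "kwargs": {
  "motion": [
    {"gripper": 50,"travel": [-10,-15,0],"rotation": [0,0,0]},
    {"gripper": 50,"travel": [-20,-29.6,0],"rotation": [0,0,0]},
    {"gripper": 50,"travel": [-20,-29.6,0],"rotation": [0,0,0]},
    {"gripper": 50,"travel": [-20,-29.6,0],"rotation": [0,0,0]},
    {"gripper": 50,"travel": [-20,-29.6,0],"rotation": [0,0,0]},
    {"gripper": 50,"travel": [-20,-29.6,0],"rotation": [0,0,0]},
    {"gripper": 50,"travel": [-20,-29.6,0],"rotation": [0,0,0]},
    {"gripper": 50,"travel": [-20,-29.6,0],"rotation": [0,0,0]},
    {"gripper": 50,"travel": [-20,-29.6,0],"rotation": [0,0,0]},
    {"gripper": 50,"travel": [-20,-29.6,0],"rotation": [0,0,0]},
    {"gripper": 50,"travel": [-20,-29.6,0],"rotation": [0,0,0]},
    {"gripper": 50,"travel": [-20,-29.6,0],"rotation": [0,0,0]}
  ]
}}

```text
t: 14.88
tcp_pos: [0.513, -0.2641, 0.317]
tool_rot: [0.299, 0.954, 0.0, -0.001]
force: [1.0, 0.5, -1.0]
finger_gap: 0.643
```

{"fn": "send_rows", "kwargs": {
  "motion": [
    {"gripper": 50,"travel": [-20,-29.6,30],"rotation": [0,0,0]},
    {"gripper": 50,"travel": [-20,-29.6,30],"rotation": [0,0,0]},
    {"gripper": 50,"travel": [-14.3,-20,30],"rotation": [0,0,0]},
    {"gripper": 50,"travel": [-10,-15,30],"rotation": [0,0,0]},
    {"gripper": 50,"travel": [0,0,30],"rotation": [0,0,0]},
    {"gripper": 50,"travel": [0,0,30],"rotation": [0,0,0]},
    {"gripper": 50,"travel": [0,0,30],"rotation": [0,0,0]},
    {"gripper": 50,"travel": [0,0,20],"rotation": [0,0,0]},
    {"gripper": 50,"travel": [0,0,0],"rotation": [0,0,0]}
  ]
}}

```text
t: 15.63
tcp_pos: [0.5094, -0.3661, 0.0885]
tool_rot: [0.299, 0.954, 0.003, -0.005]
force: [0.0, 0.9, -0.4]
finger_gap: 0.64
```

Run:
```python
from h import *
s,M=st()
print(to(M,s['tcp_pos'],[.5082,-.3772,.0194]))
a=manip.snapshot('scene')[200:300,80:220];b=manip.snapshot('top')[170:300,310:440]
a=cv2.resize(a,None,fx=3,fy=3);b=cv2.resize(b,None,fx=3,fy=3)
o=np.zeros((400,800,3),np.uint8);o[:300,:400]=a[:,:400];o[:390,405:795]=b
cv2.imwrite('pics/tray.png',o[...,::-1])
```

```text
t 15.63 gap 0.640 q [-0.801   0.7148  1.5277 -0.      0.9112 -1.7637] tcp [ 0.5094 -0.3661  0.0885] yaw 145.16 zax [-0.0085  0.0087 -0.9999] F [ 0.0127  0.9351 -0.4444] Ftool [0.5184 0.7738 0.4523] M [-0.0105  0.0759  0.0211]
[-6.1852 -9.989  69.0083]
```

View pics/tray.png

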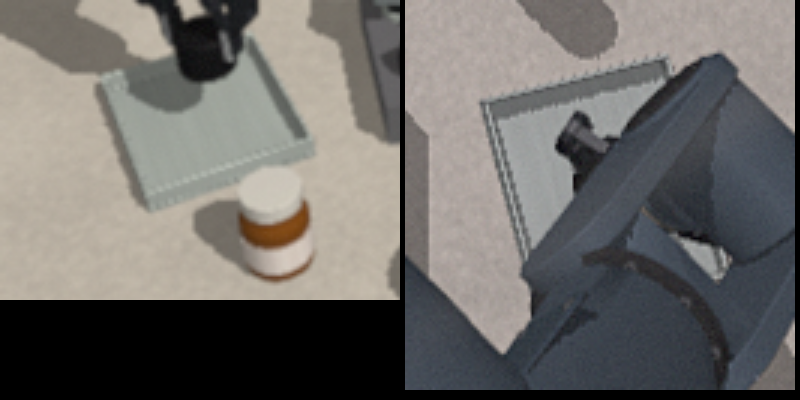

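{"fn": "send_rows", "kwargs": {
  "motion": [
    {"gripper": 50,"travel": [0,0,0],"rotation": [0,0,0]},
    {"gripper": 50,"travel": [0,0,20],"rotation": [0,0,0]},
    {"gripper": 50,"travel": [0,0,20],"rotation": [0,0,0]},
    {"gripper": 50,"travel": [0,0,10],"rotation": [0,0,0]},
    {"gripper": 50,"travel": [0,0,5],"rotation": [0,0,0]},
    {"gripper": 50,"travel": [0,0,0],"rotation": [0,0,0]},
    {"gripper": 50,"travel": [0,0,0],"rotation": [0,0,0]}
  ]
}}

```text
t: 16.32
tcp_pos: [0.5133, -0.3696, 0.0404]
tool_rot: [0.3, 0.954, -0.0, 0.001]
force: [-0.2, 0.7, -0.4]
finger_gap: 0.645
```

Run:
```python
from h import *
s,M=st()
print(to(M,s['tcp_pos'],[.5082,-.3772,.0194]))
```

```text
t 16.32 gap 0.645 q [-0.8004  0.7869  1.5425 -0.      0.8104 -1.7618] tcp [ 0.5133 -0.3696  0.0404] yaw 145.08 zax [ 0.0012 -0.0013 -1.    ] F [-0.1976  0.7176 -0.3813] Ftool [0.5734 0.4755 0.3801] M [-0.0045 -0.0021  0.0113]
[-0.0861 -9.1532 20.9775]
```

{"fn": "send_rows", "kwargs": {
  "motion": [
    {"gripper": 50,"travel": [0,-5,0],"rotation": [0,0,0]},
    {"gripper": 50,"travel": [0,-4,8],"rotation": [0,0,0]},
    {"gripper": 50,"travel": [0,0,6],"rotation": [0,0,0]},
    {"gripper": 50,"travel": [0,0,3],"rotation": [0,0,0]},
    {"gripper": 50,"travel": [0,0,1.5],"rotation": [0,0,0]},
    {"gripper": 50,"travel": [0,0,1],"rotation": [0,0,0]},
    {"gripper": 50,"travel": [0,0,0.5],"rotation": [0,0,0]},
    {"gripper": 50,"travel": [0,0,0],"rotation": [0,0,0]},
    {"gripper": 50,"travel": [0,0,0],"rotation": [0,0,0]}
  ]
}}

```text
t: 17.07
tcp_pos: [0.5078, -0.3765, 0.0194]
tool_rot: [0.3, 0.954, -0.0, 0.0]
force: [0.0, 0.0, -1.5]
finger_gap: 0.642
```

Run:
```python
from h import *
s,M=st()
print(to(M,s['tcp_pos'],[.5082,-.3772,.0194]))
```

```text
t 17.07 gap 0.642 q [-0.8145  0.819   1.5473  0.0001  0.7748 -1.7758] tcp [ 0.5078 -0.3765  0.0194] yaw 145.07 zax [ 0.0004 -0.0003 -1.    ] F [ 0.0301  0.0422 -1.5209] Ftool [0.0002 0.0519 1.5209] M [ 0.0193 -0.0192  0.04  ]
[-0.7296 -0.3442  0.0388]
```

No contact yet; I go on gently.

{"fn": "send_rows", "kwargs": {
  "motion": [
    {"gripper": 50,"travel": [0,0,0.7],"rotation": [0,0,0]},
    {"gripper": 50,"travel": [0,0,0.7],"rotation": [0,0,0]},
    {"gripper": 50,"travel": [0,0,0],"rotation": [0,0,0]}
  ]
}}

```text
t: 17.32
tcp_pos: [0.5079, -0.3766, 0.0192]
tool_rot: [0.3, 0.954, -0.0, 0.0]
force: [0.2, 1.7, 5.2]
finger_gap: 0.642
```

Run:
```python
from h import *
s,M=st()
```

```text
t 17.32 gap 0.642 q [-0.8145  0.8195  1.5472  0.0001  0.7739 -1.7758] tcp [ 0.5079 -0.3766  0.0192] yaw 145.08 zax [ 0.0007 -0.0006 -1.    ] F [0.2201 1.6949 5.2279] Ftool [ 0.7849  1.515  -5.2288] M [0.2354 0.2103 0.0326]
```

{"fn": "send_rows", "kwargs": {
  "motion": [
    {"gripper": 85,"travel": [0,0,-0.7],"rotation": [0,0,0]},
    {"gripper": 85,"travel": [0,0,0],"rotation": [0,0,0]},
    {"gripper": 85,"travel": [0,0,0],"rotation": [0,0,0]},
    {"gripper": 85,"travel": [0,0,0],"rotation": [0,0,0]},
    {"gripper": 85,"travel": [0,0,-20],"rotation": [0,0,0]},
    {"gripper": 85,"travel": [0,0,-30],"rotation": [0,0,0]},
    {"gripper": 85,"travel": [0,0,-30],"rotation": [0,0,0]},
    {"gripper": 85,"travel": [0,0,-30],"rotation": [0,0,0]},
    {"gripper": 85,"travel": [0,0,-30],"rotation": [0,0,0]},
    {"gripper": 85,"travel": [0,0,-30],"rotation": [0,0,0]},
    {"gripper": 85,"travel": [0,0,-30],"rotation": [0,0,0]},
    {"gripper": 85,"travel": [0,0,0],"rotation": [0,0,0]}
  ]
}}

```text
t: 18.32
tcp_pos: [0.5104, -0.3793, 0.2256]
tool_rot: [0.3, 0.954, -0.003, 0.006]
force: [0.3, -0.2, 1.4]
finger_gap: 0.998
```

{"fn": "send_rows", "kwargs": {
  "motion": [
    {"gripper": 85,"travel": [22,16,0],"rotation": [0,0,0]},
    {"gripper": 85,"travel": [22,16,0],"rotation": [0,0,0]},
    {"gripper": 85,"travel": [22,16,0],"rotation": [0,0,0]},
    {"gripper": 85,"travel": [22,16,0],"rotation": [0,0,0]},
    {"gripper": 85,"travel": [22,16,0],"rotation": [0,0,0]},
    {"gripper": 85,"travel": [22,16,0],"rotation": [0,0,0]},
    {"gripper": 85,"travel": [22,16,0],"rotation": [0,0,0]},
    {"gripper": 85,"travel": [22,16,0],"rotation": [0,0,0]},
    {"gripper": 85,"travel": [0,0,0],"rotation": [0,0,-7]},
    {"gripper": 85,"travel": [0,0,0],"rotation": [0,0,-7]},
    {"gripper": 85,"travel": [0,0,0],"rotation": [0,0,-7]},
    {"gripper": 85,"travel": [0,0,0],"rotation": [0,0,-1.4]}
  ]
}}

```text
t: 19.32
tcp_pos: [0.4364, -0.1704, 0.2184]
tool_rot: [0.107, 0.994, 0.0, -0.0]
force: [-0.4, 0.5, -0.2]
finger_gap: 0.994
```

{"fn": "send_rows", "kwargs": {
  "motion": [
    {"gripper": 85,"travel": [0,0,0],"rotation": [0,0,0]},
    {"gripper": 85,"travel": [0,0,0],"rotation": [0,0,0]}
  ]
}}

```text
t: 19.48
tcp_pos: [0.4365, -0.1708, 0.2184]
tool_rot: [0.11, 0.994, 0.0, -0.0]
force: [-0.2, 0.3, 0.2]
finger_gap: 0.993
```

Run:
```python
from h import *
s,M=st()
t=np.array([.435,-.1637,.077]);print(to(M,s['tcp_pos'],t))
c=manip.calibration('wrist');im=manip.snapshot('wrist')[...,::-1];cv2.imwrite('pics/w3.png',im)
o=cv2.resize(im,None,fx=1.3,fy=1.3)
a=np.radians(-12.4)
for sx in np.linspace(-1,1,9):
  for sy in np.linspace(-1,1,9):
    if max(abs(sx),abs(sy))<1: continue
    x,y=.029*sx,.029*sy
    p=proj('wrist',[t[0]+x*np.cos(a)-y*np.sin(a),t[1]+x*np.sin(a)+y*np.cos(a),.12],c)[0]
    cv2.circle(o,tuple(int(v) for v in p*1.3),1,(0,0,255),-1)
tp=cv2.resize(manip.snapshot('top')[170:300,330:440,::-1],None,fx=2.,fy=2.)
O=np.zeros((600,800,3),np.uint8);O[:o.shape[0],:o.shape[1]]=o;O[340:600,580:800]=tp
cv2.imwrite('pics/w3o.png',O)
```

```text
t 19.48 gap 0.993 q [-0.612   0.3377  1.8273  0.      0.977  -1.9615] tcp [ 0.4365 -0.1708  0.2184] yaw 167.32 zax [-0.0003  0.0002 -1.    ] F [-0.2315  0.2983  0.2037] Ftool [ 0.2914  0.2402 -0.2035] M [ 0.026  -0.0167 -0.0156]
[  2.9656   6.5484 141.449 ]
```

View pics/w3o.png

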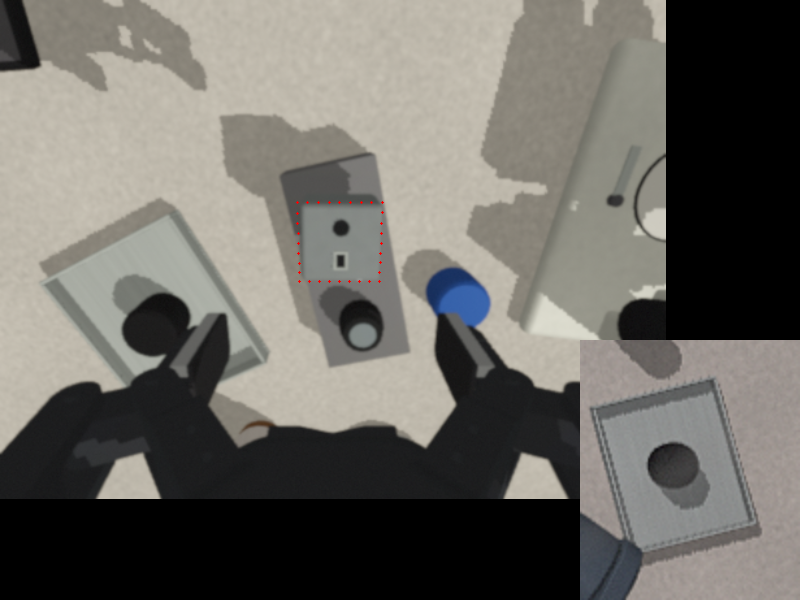

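The cap stands upright in the middle of the tray (673,465 in the inset). The camera body (302–383, 205–281) fits its predicted square to about 1 mm, so I go down on it.

{"fn": "send_rows", "kwargs": {
  "motion": [
    {"gripper": 85,"travel": [3,6.5,0],"rotation": [0,0,0.3]},
    {"gripper": 85,"travel": [0,0,20],"rotation": [0,0,0]},
    {"gripper": 85,"travel": [0,0,25],"rotation": [0,0,0]},
    {"gripper": 85,"travel": [0,0,25],"rotation": [0,0,0]},
    {"gripper": 85,"travel": [0,0,25],"rotation": [0,0,0]},
    {"gripper": 85,"travel": [0,0,20],"rotation": [0,0,0]},
    {"gripper": 85,"travel": [0,0,15],"rotation": [0,0,0]},
    {"gripper": 85,"travel": [0,0,11],"rotation": [0,0,0]},
    {"gripper": 85,"travel": [0,0,0],"rotation": [0,0,0]},
    {"gripper": 85,"travel": [0,0,0],"rotation": [0,0,0]}
  ]
}}

```text
t: 20.42
tcp_pos: [0.4347, -0.1633, 0.0773]
tool_rot: [0.112, 0.994, 0.0, -0.001]
force: [0.0, -1.0, 1.3]
finger_gap: 0.994
```

Run:
```python
from h import *
s,M=st()
t=np.array([.435,-.1637,.077]);print(to(M,s['tcp_pos'],t))
```

```text
t 20.42 gap 0.994 q [-0.6007  0.5904  1.9587  0.0001  0.5941 -1.947 ] tcp [ 0.4347 -0.1633  0.0773] yaw 167.13 zax [-0.0013  0.001  -1.    ] F [ 0.024  -0.9757  1.2575] Ftool [-0.2388 -0.9451 -1.2585] M [-0.0054  0.0697  0.0006]
[-0.3448 -0.3279  0.3084]
```

{"fn": "send_rows", "kwargs": {
  "motion": [
    {"gripper": 48,"travel": [0,0,0],"rotation": [0,0,0]},
    {"gripper": 48,"travel": [0,0,0],"rotation": [0,0,0]},
    {"gripper": 48,"travel": [0,0,0],"rotation": [0,0,0]},
    {"gripper": 48,"travel": [0,0,0],"rotation": [0,0,0]},
    {"gripper": 48,"travel": [0,0,0],"rotation": [0,0,0]},
    {"gripper": 48,"travel": [0,0,0],"rotation": [0,0,0]}
  ],
  "newtons": 70
}}

```text
t: 20.92
tcp_pos: [0.4357, -0.1642, 0.0788]
tool_rot: [0.112, 0.994, -0.001, 0.001]
force: [-1.5, -0.5, 7.0]
finger_gap: 0.671
```

Run:
```python
from h import *
s,M=st()
```

```text
t 20.92 gap 0.671 q [-0.6011  0.5874  1.9578  0.      0.5941 -1.9478] tcp [ 0.4357 -0.1642  0.0788] yaw 167.16 zax [ 0.0019 -0.0013 -1.    ] F [-1.4728 -0.5149  7.0351] Ftool [ 1.3067 -0.8351 -7.0372] M [0.1606 0.067  0.0501]
```

{"fn": "send_rows", "kwargs": {
  "motion": [
    {"gripper": 48,"travel": [0,0,-2],"rotation": [0,0,0]},
    {"gripper": 48,"travel": [0,0,-4],"rotation": [0,0,0]},
    {"gripper": 48,"travel": [0,0,-8],"rotation": [0,0,0]},
    {"gripper": 48,"travel": [0,0,-12],"rotation": [0,0,0]},
    {"gripper": 48,"travel": [0,0,-16],"rotation": [0,0,0]},
    {"gripper": 48,"travel": [0,0,-20],"rotation": [0,0,0]},
    {"gripper": 48,"travel": [0,0,-25],"rotation": [0,0,0]},
    {"gripper": 48,"travel": [0,0,-25],"rotation": [0,0,0]},
    {"gripper": 48,"travel": [0,0,-25],"rotation": [0,0,0]},
    {"gripper": 48,"travel": [0,0,-25],"rotation": [0,0,0]},
    {"gripper": 48,"travel": [0,0,-25],"rotation": [0,0,0]},
    {"gripper": 48,"travel": [0,0,-25],"rotation": [0,0,0]}
  ]
}}

```text
t: 21.92
tcp_pos: [0.434, -0.1629, 0.291]
tool_rot: [0.112, 0.994, 0.0, -0.001]
force: [1.1, 0.5, -3.1]
finger_gap: 0.671
```

{"fn": "send_rows", "kwargs": {
  "motion": [
    {"gripper": 48,"travel": [0,0,-25],"rotation": [0,0,0]},
    {"gripper": 48,"travel": [0,0,-25],"rotation": [0,0,0]},
    {"gripper": 48,"travel": [0,0,-20],"rotation": [0,0,0]},
    {"gripper": 48,"travel": [0,0,0],"rotation": [0,0,0]},
    {"gripper": 48,"travel": [0,0,0],"rotation": [0,0,0]},
    {"gripper": 48,"travel": [0,0,0],"rotation": [0,0,0]}
  ]
}}

```text
t: 22.42
tcp_pos: [0.4338, -0.1629, 0.3582]
tool_rot: [0.112, 0.994, 0.001, -0.001]
force: [0.3, -0.4, -2.9]
finger_gap: 0.675
```

Run:
```python
from h import *
s,M=st()
print(to(M,s['tcp_pos'],[.5206,.1483,.350]))
```

```text
t 22.42 gap 0.675 q [-0.601   0.1623  1.636   0.      1.3466 -1.9479] tcp [ 0.4338 -0.1629  0.3582] yaw 167.17 zax [-0.0028  0.0019 -1.    ] F [ 0.3474 -0.4358 -2.8871] Ftool [-0.4446 -0.3515  2.8853] M [-0.0126  0.0163 -0.0015]
[-15.5277 322.656    8.5978]
```

{"fn": "send_rows", "kwargs": {
  "motion": [
    {"gripper": 48,"travel": [-1,14,0],"rotation": [0,0,0]},
    {"gripper": 48,"travel": [-1.5,27,0],"rotation": [0,0,0]},
    {"gripper": 48,"travel": [-1.5,29,0],"rotation": [0,0,0]},
    {"gripper": 48,"travel": [-1.5,29,0],"rotation": [0,0,0]},
    {"gripper": 48,"travel": [-1.5,29,0],"rotation": [0,0,0]},
    {"gripper": 48,"travel": [-1.5,29,0],"rotation": [0,0,0]},
    {"gripper": 48,"travel": [-1.5,29,0],"rotation": [0,0,0]},
    {"gripper": 48,"travel": [-1.5,29,0],"rotation": [0,0,0]},
    {"gripper": 48,"travel": [-1.5,29,0],"rotation": [0,0,0]},
    {"gripper": 48,"travel": [-1.5,29,0],"rotation": [0,0,0]},
    {"gripper": 48,"travel": [-1,27,0],"rotation": [0,0,0]},
    {"gripper": 48,"travel": [0,22.6,0],"rotation": [0,0,0]}
  ]
}}

```text
t: 23.42
tcp_pos: [0.5209, 0.1492, 0.3569]
tool_rot: [0.111, 0.994, -0.0, -0.003]
force: [1.4, -1.3, -3.4]
finger_gap: 0.674
```

{"fn": "send_rows", "kwargs": {
  "motion": [
    {"gripper": 48,"travel": [0,0,0],"rotation": [0,0,0]},
    {"gripper": 48,"travel": [0,0,0],"rotation": [0,0,0]},
    {"gripper": 48,"travel": [0,0,0],"rotation": [0,0,0]},
    {"gripper": 48,"travel": [0,0,0],"rotation": [0,0,0]}
  ]
}}

```text
t: 23.75
tcp_pos: [0.5211, 0.1464, 0.3585]
tool_rot: [0.112, 0.994, -0.0, -0.001]
force: [-0.6, 0.6, -3.1]
finger_gap: 0.676
```

Run:
```python
from h import *
s,M=st()
print(to(M,s['tcp_pos'],[.5206,.1483,.300]))
c=manip.calibration('wrist');im=manip.snapshot('wrist')[...,::-1];cv2.imwrite('pics/w4.png',im)
a=manip.snapshot('scene')[...,::-1];cv2.imwrite('pics/s4.png',a)
o=cv2.resize(im[100:330,130:390],None,fx=1.7,fy=1.7)
b=cv2.resize(a[60:200,265:385],None,fx=2.8,fy=2.8)
O=np.zeros((400,790,3),np.uint8);O[:o.shape[0],:o.shape[1]]=o;O[:b.shape[0],445:445+b.shape[1]]=b
cv2.imwrite('pics/o4.png',O)
print(proj('scene',[[.5206,.1483,.217]]))
```

```text
t 23.75 gap 0.676 q [ 0.0676  0.2862  1.4664 -0.0005  1.3916 -1.2781] tcp [0.5211 0.1464 0.3585] yaw 167.11 zax [-0.0026 -0.0007 -1.    ] F [-0.6458  0.6383 -3.1334] Ftool [0.7645 0.4821 3.1347] M [-0.003  -0.0333  0.0052]
[ 0.8058  1.7976 58.5442]
[[322.7215 157.5229]]
```

View pics/o4.png

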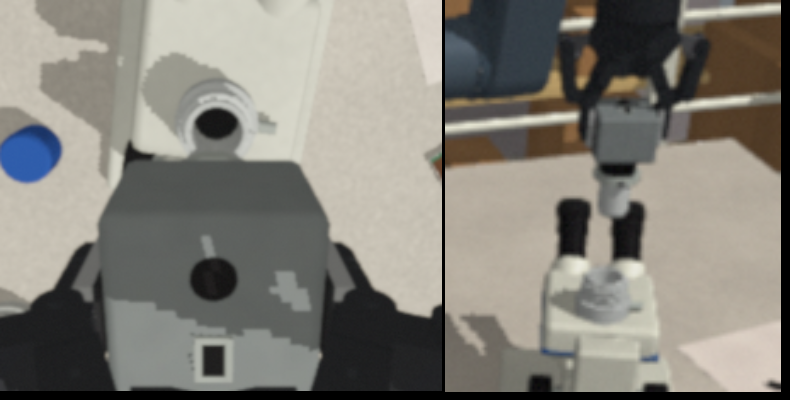

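Run:
```python
from h import *
s,M=st();p=s['tcp_pos'];c=manip.calibration('wrist')
print('rim wrist pred',proj('wrist',[[.5206,.1483,.217]],c),'meas 256.5 172.4')
print('wrist meas pos',at('wrist',(256.5,172.4),.217,c))
z0=p[2]-.0308
for h in(-.038,-.02,0,.026,.072): print(h,proj('scene',[[p[0],p[1],z0+h]]))
# tube edges in scene
im=cv2.cvtColor(cv2.imread('pics/s4.png'),6)
for r in(126,128,130,132,134): print(r,im[r,312:340])
for r in(98,104,110): print(r,im[r,308:352])
```

```text
t 23.85 gap 0.666 q [ 0.0673  0.2855  1.4655 -0.0003  1.3917 -1.278 ] tcp [0.5215 0.1463 0.3592] yaw 167.08 zax [-0.001  -0.0003 -1.    ] F [ 0.3823  0.1001 -3.5574] Ftool [-0.3536  0.1851  3.557 ] M [-0.0039 -0.0573  0.0236]
rim wrist pred [[256.0015 176.8464]] meas 256.5 172.4
wrist meas pos [0.516  0.1499 0.217 ]
-0.038 [[325.0447 134.934 ]]
-0.02 [[325.774  129.0658]]
0 [[326.6009 122.4114]]
0.026 [[327.7031 113.5422]]
0.072 [[329.732  97.214]]
126 [171 173 173 175 175 175 173 162 127 102 104 110 116 115 103  84  94 122
 139 156 161 168 177 177 175 176 176 175]
128 [172 174 173 175 174 177 174 149 114 102 108 110 113 113 117 133 155 167
 170 177 179 177 177 176 177 177 176 176]
130 [139 141 153 166 174 175 174 146 109 103 109 116 119 126 146 162 166 167
 169 175 178 177 177 178 177 174 174 174]
132 [ 27  29  38  50  96 154 172 137 102 104 111 121 132 142 153 163 168 167
 123  66  58  69  98 138 168 178 179 178]
134 [ 30  27  27  27  50 138 172 143 111 106 112 123 135 145 158 162 169 161
 108  43  26  28  27  49 131 170 176 175]
98 [ 73  74  76  76  64  40  25  30  42  59  63  92 113 115 113 114 113 103
  93  99  91  65  56  87  98  94  92  95  93  81  73  53  28  33  44  41
  30  57 132 190 208 205 200 190]
104 [102 106 107 108  76  31  27  41  93 101  68  55  71  93  99  99  98  98
  97  99  98  99  99 100 100 101 100  98 100 102 100  99  99 108 102  65
  50  92 110 110 108 111 110 102]
110 [ 96  93  95  87  76  65  59  81  96  73  56  68  90  97  97  99  98  99
  99  97  97  97  97  99  99  97  97  98  99  98  95  98 110 129 137 128
 124 118 112 107 103  98  92  89]
```

{"fn": "send_rows", "kwargs": {
  "motion": [
    {"gripper": 48,"travel": [0.9,1.75,0],"rotation": [0,0,0]},
    {"gripper": 48,"travel": [0,0,15],"rotation": [0,0,0]},
    {"gripper": 48,"travel": [0,0,20],"rotation": [0,0,0]},
    {"gripper": 48,"travel": [0,0,20],"rotation": [0,0,0]},
    {"gripper": 48,"travel": [0,0,12],"rotation": [0,0,0]},
    {"gripper": 48,"travel": [0,0,0],"rotation": [0,0,0]},
    {"gripper": 48,"travel": [0,0,0],"rotation": [0,0,0]},
    {"gripper": 48,"travel": [0,0,0],"rotation": [0,0,0]}
  ]
}}

```text
t: 24.52
tcp_pos: [0.5222, 0.1491, 0.2938]
tool_rot: [0.112, 0.994, 0.0, 0.001]
force: [0.3, -0.5, -2.3]
finger_gap: 0.671
```

Run:
```python
from h import *
s,M=st();p=s['tcp_pos']
print(to(M,p,[.5210,.1482,.286]))
c=manip.calibration('wrist');im=manip.snapshot('wrist')[...,::-1];cv2.imwrite('pics/w5.png',im)
a=manip.snapshot('scene')[...,::-1];cv2.imwrite('pics/s5.png',a)
t=manip.snapshot('top')[...,::-1]
b=cv2.resize(a[100:190,285:365],None,fx=5,fy=5,interpolation=2)
o=cv2.resize(im[90:240,180:330],None,fx=2.6,fy=2.6,interpolation=2)
O=np.zeros((450,800,3),np.uint8);O[:,:400]=b;O[:390,405:795]=o
cv2.imwrite('pics/o5.png',O)
z0=p[2]-.0308
print(proj('scene',[[p[0],p[1],z0-.038],[.5206,.1483,.217],[p[0],p[1],z0]]))
```

```text
t 24.52 gap 0.671 q [ 0.0723  0.3451  1.5623  0.      1.2319 -1.2741] tcp [0.5222 0.1491 0.2938] yaw 167.14 zax [ 0.0022  0.0002 -1.    ] F [ 0.2573 -0.4513 -2.2548] Ftool [-0.3465 -0.3843  2.2553] M [-0.0167 -0.0033 -0.0389]
[ 0.9891 -1.1509  7.7636]
[[323.495  155.3622]
 [322.7215 157.5229]
 [324.9673 143.6748]]
```

View pics/o5.png

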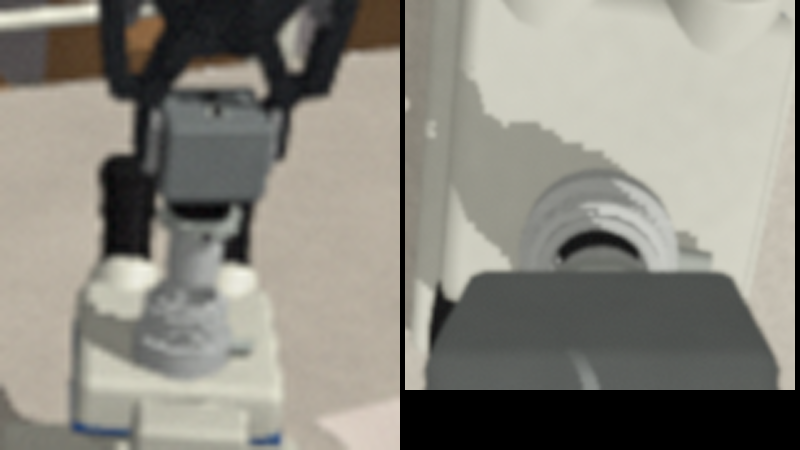

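The tip hangs just above the rim and the tube looks centred on the bore in the wrist view (tube about 600, bore about 599). I insert slowly and watch the force.

{"fn": "send_rows", "kwargs": {
  "motion": [
    {"gripper": 48,"travel": [0.4,-0.5,2],"rotation": [0,0,0]},
    {"gripper": 48,"travel": [0,0,2],"rotation": [0,0,0]},
    {"gripper": 48,"travel": [0,0,2],"rotation": [0,0,0]},
    {"gripper": 48,"travel": [0,0,1.5],"rotation": [0,0,0]},
    {"gripper": 48,"travel": [0,0,1.5],"rotation": [0,0,0]},
    {"gripper": 48,"travel": [0,0,1.5],"rotation": [0,0,0]},
    {"gripper": 48,"travel": [0,0,0],"rotation": [0,0,0]}
  ]
}}

```text
t: 25.25
tcp_pos: [0.5206, 0.1488, 0.2817]
tool_rot: [0.112, 0.994, -0.0, -0.0]
force: [0.2, 0.0, -2.3]
finger_gap: 0.671
```

Run:
```python
from h import *
st()
```

```text
t 25.25 gap 0.671 q [ 0.072   0.3568  1.5802 -0.      1.2055 -1.2748] tcp [0.5206 0.1488 0.2817] yaw 167.17 zax [-0.0009 -0.0001 -1.    ] F [ 0.2105  0.0359 -2.2561] Ftool [-0.1992  0.0824  2.2559] M [-0.0178  0.0692  0.0117]
```

{"fn": "send_rows", "kwargs": {
  "motion": [
    {"gripper": 48,"travel": [0,0,2],"rotation": [0,0,0]},
    {"gripper": 48,"travel": [0,0,2],"rotation": [0,0,0]},
    {"gripper": 48,"travel": [0,0,2],"rotation": [0,0,0]},
    {"gripper": 48,"travel": [0,0,2],"rotation": [0,0,0]},
    {"gripper": 48,"travel": [0,0,2],"rotation": [0,0,0]},
    {"gripper": 48,"travel": [0,0,2],"rotation": [0,0,0]},
    {"gripper": 48,"travel": [0,0,0],"rotation": [0,0,0]}
  ]
}}

```text
t: 25.83
tcp_pos: [0.5206, 0.1488, 0.2696]
tool_rot: [0.112, 0.994, -0.0, -0.0]
force: [-0.1, -0.1, -2.8]
finger_gap: 0.674
```

Run:
```python
from h import *
st()
```

```text
t 25.83 gap 0.674 q [ 0.072   0.37    1.596  -0.      1.1767 -1.2748] tcp [0.5206 0.1488 0.2696] yaw 167.16 zax [-0.001  -0.0001 -1.    ] F [-0.0905 -0.1457 -2.7789] Ftool [ 0.0532 -0.1613  2.779 ] M [ 0.0213 -0.0047 -0.0522]
```

{"fn": "send_rows", "kwargs": {
  "motion": [
    {"gripper": 48,"travel": [0,0,2],"rotation": [0,0,0]},
    {"gripper": 48,"travel": [0,0,2.5],"rotation": [0,0,0]},
    {"gripper": 48,"travel": [0,0,2.5],"rotation": [0,0,0]},
    {"gripper": 48,"travel": [0,0,2.5],"rotation": [0,0,0]},
    {"gripper": 48,"travel": [0,0,2.5],"rotation": [0,0,0]},
    {"gripper": 48,"travel": [0,0,2.5],"rotation": [0,0,0]},
    {"gripper": 48,"travel": [0,0,2.5],"rotation": [0,0,0]},
    {"gripper": 48,"travel": [0,0,2],"rotation": [0,0,0]},
    {"gripper": 48,"travel": [0,0,0],"rotation": [0,0,0]}
  ]
}}

```text
t: 26.58
tcp_pos: [0.5206, 0.1488, 0.2506]
tool_rot: [0.112, 0.994, -0.0, -0.0]
force: [-0.6, 0.4, -3.5]
finger_gap: 0.67
```

Run:
```python
from h import *
st()
```

```text
t 26.58 gap 0.670 q [ 0.072   0.3919  1.6195 -0.      1.1311 -1.2748] tcp [0.5206 0.1488 0.2506] yaw 167.17 zax [-0.001  -0.0001 -1.    ] F [-0.6048  0.3962 -3.4539] Ftool [0.6746 0.2531 3.4545] M [-0.045  -0.0137 -0.0604]
```

{"fn": "send_rows", "kwargs": {
  "motion": [
    {"gripper": 48,"travel": [0,0,1],"rotation": [0,0,0]},
    {"gripper": 48,"travel": [0,0,0.8],"rotation": [0,0,0]},
    {"gripper": 48,"travel": [0,0,0.8],"rotation": [0,0,0]},
    {"gripper": 48,"travel": [0,0,0.8],"rotation": [0,0,0]},
    {"gripper": 48,"travel": [0,0,0.6],"rotation": [0,0,0]},
    {"gripper": 48,"travel": [0,0,0],"rotation": [0,0,0]}
  ]
}}

```text
t: 27.08
tcp_pos: [0.5209, 0.1489, 0.2478]
tool_rot: [0.112, 0.994, 0.0, 0.0]
force: [-0.7, -0.7, 1.2]
finger_gap: 0.67
```

Run:
```python
from h import *
st()
```

```text
t 27.08 gap 0.670 q [ 0.072   0.3952  1.6231 -0.      1.1227 -1.2748] tcp [0.5209 0.1489 0.2478] yaw 167.17 zax [ 0.0006  0.     -1.    ] F [-0.7261 -0.6641  1.2206] Ftool [ 0.5598 -0.8086 -1.2211] M [-0.0136  0.2086 -0.017 ]
```

The collar landed at TCP 0.2478, exactly as predicted, and the load went off. I release and back away.

{"fn": "send_rows", "kwargs": {
  "motion": [
    {"gripper": 85,"travel": [0,0,0],"rotation": [0,0,0]},
    {"gripper": 85,"travel": [0,0,0],"rotation": [0,0,0]},
    {"gripper": 85,"travel": [0,0,0],"rotation": [0,0,0]},
    {"gripper": 85,"travel": [0,0,0],"rotation": [0,0,0]},
    {"gripper": 85,"travel": [0,0,-10],"rotation": [0,0,0]},
    {"gripper": 85,"travel": [0,0,-20],"rotation": [0,0,0]},
    {"gripper": 85,"travel": [0,0,-25],"rotation": [0,0,0]},
    {"gripper": 85,"travel": [0,0,-25],"rotation": [0,0,0]},
    {"gripper": 85,"travel": [0,0,-25],"rotation": [0,0,0]},
    {"gripper": 85,"travel": [0,0,-20],"rotation": [0,0,0]},
    {"gripper": 85,"travel": [0,0,0],"rotation": [0,0,0]},
    {"gripper": 85,"travel": [0,0,0],"rotation": [0,0,0]}
  ]
}}

```text
t: 28.08
tcp_pos: [0.5214, 0.149, 0.3739]
tool_rot: [0.112, 0.994, 0.0, 0.002]
force: [0.8, -0.8, -1.1]
finger_gap: 0.994
```

Run:
```python
from h import *
st()
a=manip.snapshot('scene')[...,::-1]
cv2.imwrite('pics/end.png',cv2.resize(a[100:310,90:390],None,fx=2.6,fy=2.6))
```

```text
t 28.08 gap 0.994 q [ 0.0721  0.2733  1.4433  0.      1.4212 -1.2748] tcp [0.5214 0.149  0.3739] yaw 167.17 zax [ 0.0039  0.0003 -1.    ] F [ 0.7804 -0.8012 -1.1408] Ftool [-0.9346 -0.6092  1.1435] M [ 0.0366 -0.0216  0.0048]
```

View pics/end.png

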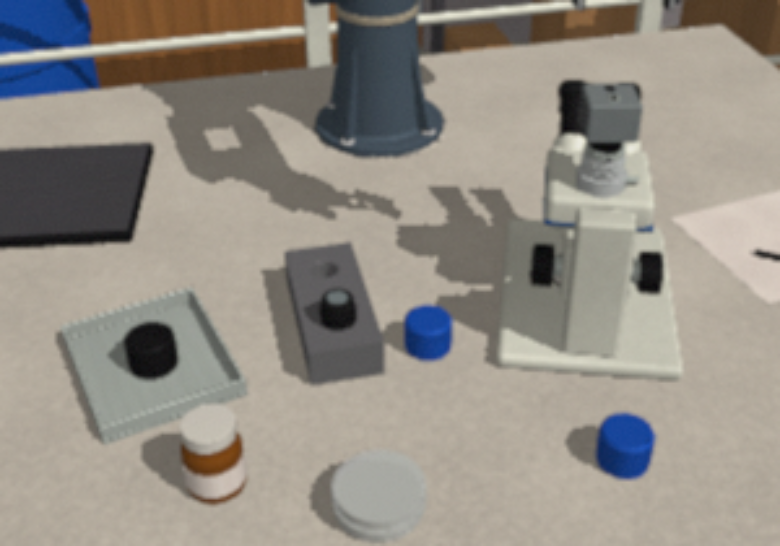

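The camera sits upright in the photo tube (605,140), the cap stands upright in the tray (150,350), and the bystanders are in place. The gripper is clear.

```bash
python3 -c "
from station import manip
print(manip.sign_off())"
```

```text
the job is handed in; nothing more can be done
None
```

I unscrewed the black cap and set it open side down in the steel tray. Then I moved the camera from the rack into the photo tube and handed the job in at about 28 s of the 72 s.

- **Cap:** It took two grips, turning about 370° in all while rising with the thread. My first grip was about 2 mm off centre, which put up to 7.6 N sideways on it; I corrected this partway. It came off freely, showing only its own weight, and touched the tray floor with about 5 N.
- **Camera:** It slid into the photo tube with no noticeable resistance. The collar touched at the predicted height (TCP 0.2478 m) and took the camera's weight.
- **Last checks:** The final picture shows the camera upright in the photo tube and the cap upright in the tray. The eyepiece, dishes and jar look to be where they were, judged by eye. The gripper was open and about 12 cm above the point where it let go.
- **Disagreements and refusals:** The wrist camera placed the tube several millimetres off from the top camera and the grip readings, so I relied on the latter two. My first four moves were refused because each row needs all three keys; nothing moved.

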